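# Refit the air-filter bowl

## Task

The water-trap bowl is off the workshop's air-line filter. Take it by the tab on its arched handle, bring it in so that the arch straddles the filter head, and by feel, without forcing it, lift its two lugs through the head's slots against the sprung seal. Turn it counter-clockwise (seen from above) to the stop, let it settle so that the lugs lock, let go, and leave the other things on the bench where they are.

Things in the scene. Friction and masses are not known exactly. Their poses are not given: they have to be found in the camera images.
- bowl: Loose filter bowl, 0.18 to 0.33 kg, upright on the bench. Origin: centre of its underside, z up its axis. Grey cup 60 mm in diameter to height 58 mm, then a neck 44 mm in diameter to height 88 mm. A rigid flat steel arch, 14 mm wide, stands in the bowl's y-z plane: legs at y = +-46 to 50 mm from height 38 mm up, crossbar at heights 157 to 165 mm. A half turn about z leaves it the same.
- tab (a point): Centre of the black grip tab that stands on the middle of the arch's crossbar, on the bowl's axis, 183 mm above the bowl's underside. The tab spans heights 165 to 201 mm and is 14 mm thick along the bowl's x, 36 mm wide along its y. Axes as the bowl's.
- lugs (a point): Point on the bowl's axis level with the undersides of its two lugs, 79 mm above the bowl's underside. The lugs stick out of the neck along the bowl's +y and -y to radius 30 mm; each is 10 mm wide and 5 mm tall. Axes as the bowl's.
- head: Fixed filter head: round aluminium cap, open below, 76 mm in diameter, 48 mm tall, underside about 130 mm over the bench. Origin: centre of its underside, z up. A 24 mm wide arm runs along the head's +x to a post 125 mm off, a gauge on the arm's -y side; nothing is over 48 mm above the underside. Come in from -x, the side without post. Parts break when bowl and head press with over 42 N.
- slots (a point): Middle of the lug ring in the head, on its axis, nominally 8 mm above the head's underside. Bore 48 mm. Two slots 13 mm wide at the head's +y and -y: enter with the bowl's y along the head's y, within 4 degrees. The ring truly sits up to 8 mm higher or lower than all heights given here, which cannot be seen: find it by feel. The lugs can turn counter-clockwise (from above) only.
- seal (a point): Centre of the underside of the sprung seal plate at rest, nominally 23 mm above the head's underside (the neck's top meets it with the bowl's underside 65 mm below the head's). It starts at 3 N, gains 1.5 N per mm, and ends hard after 7 mm (13.5 N). The lugs pass over the crests beside the slots only when it is pressed over 5.5 mm (11.3 N): lift with 13 to 18 N plus weight, keep that height, turn.
- pockets (a point): Point on the head's axis level with the floors of the two lug pockets, nominally 15 mm above the head's underside, 4.5 mm below the crests. Pockets hold the lugs turned 47 to 52 degrees from the slots, where a hard stop ends the turn (stop at 0.1 to 0.2 N m). There the seal pushes the lugs down; the locked bowl's underside is 64 mm (+-8) below the head's.
- driver: Bystander: screwdriver lying on the bench; origin at the middle of its underside.
- paint_can: Bystander: small can, 60 mm in diameter, 75 mm tall, standing; origin under its centre.
- tape: Bystander: roll of tape lying flat, 84 mm in diameter, 24 mm tall; origin under its centre.
- glue: Bystander: small white bottle, 36 mm in diameter, 90 mm tall; origin under its centre.
There are look-alikes about, which are no part of the job. What is shaped like the bowl but blue or yellow is not meant.

How it is judged (in metres and radians):
On the way, in this order (a step that is already met when the one before it is completed fails the run):
1. the bowl is picked up off the bench (height (world z) of bowl above 0.012 m), for 0.1 s.
2. the neck is up inside the head with its lugs in line with the slots, not yet turned (z of bowl in the frame of head above -0.071 m and horizontal distance between bowl and head below 0.006 m and angle between the y axis of bowl and the y axis of head, either way round below 0.2 rad), for 0.1 s.
At the end, for the whole second after the job is handed in: The bowl hangs locked in the head, at rest and let go: turned 46.5 to 55 degrees from the slots, its origin 54 to 74 mm below the head's and within 6 mm of its axis, tilted less than 7 degrees, pressed onto its lugs by the seal (z of bowl in the frame of head between -0.074 and -0.054 m and horizontal distance between bowl and head below 0.006 m and angle between the y axis of bowl and the y axis of head, either way round between 0.81 and 0.96 rad and angle between bowl's own z axis and vertical below 0.12 rad and contact force between bowl and head above 1 N and linear speed of bowl below 0.02 m/s); the robot touches nothing.
It fails at once if bowl and head press on each other with more than 42 N (contact force between bowl and head above 42 N).
It fails at once if a bystander is moved more than 25 mm (distance of any of driver, paint_can, tape, glue from where it was at the start of the episode above 0.025 m).
It also fails if it takes over 64 s, if anything falls off the work surface, if the arm or the gripper's body presses on something with over 40 N, if the wrist force passes 120 N, or if a joint passes its speed limit or range.

## Robot

A 6-joint arm with a two-finger parallel gripper is mounted at the origin on the work surface. World frame = base frame: x ahead of the robot, y to its left, z up, the work surface at z = 0. Lengths are in mm, angles in rad, forces in N, time in s.
With the tool pointing down it reaches from about 350 to 875 mm from the base axis. Payload 15.5 kg.
Tool frame: the origin (TCP) lies between the finger pads; the fingertips stand robot.finger_overhang ahead of it and the grasp point (between the pads) lies 5 mm behind it (robot.finger_overhang is the distance from the TCP to the fingertips, in mm); z points along the fingers, y is the direction in which the jaws open and shut (so a half turn about z gives the same grasp; the last joint's range is limited). The gripper opens to 85 mm and grips with 20 to 120 N. Pads are 22 mm wide; open, the fingers measure 114 mm over their backs; the gripper's body (76 mm by 85 mm) begins 54 mm behind the grasp point. The pads swing forward as they close: fully open they stand 13 mm farther back than shut.
Start: joints at [-1.369, 0.494, 1.345, -0, 1.302, -0.096], TCP at [183.387, -597.491, 245.277] pointing down, gripper open.
Joint ranges: [-2.91, 2.91], [-0.82, 2.16], [0.22, 2.67], [-1.22, 4.37], [0.12, 2.79], [-3.08, 3.08]. Speed limits (rad/s): [1.89, 1.89, 2.57, 3.01, 3.01, 3.01].

## Interface

Orientations are given as [roll, pitch, yaw] about the fixed x, y, z axes, in that order (R = Rz(yaw) Ry(pitch) Rx(roll)).
In Python, from station import robot gives the robot as it stands.
- The arm moves only by the tool send_rows, never from a script. Its arguments are lists of equal length, an entry for each row: "jaw": the gripper command: -1 is shut, 1 is fully open, values between are in proportion; "dp": the shift along the world's x, y, z in m, a list of three; "dr": the turn, a rotation vector about the world's x, y, z in degrees, a list of three. In form: {"jaw": [jaw, ...], "dp": [[x, y, z], ...], "dr": [[wx, wy, wz], ...]}. A call has 1 to 5 rows; each row is the pose to reach, as a shift and turn from the pose measured when the call began; what a row does not reach only later rows make up. A row lasts 1/10 s, in which the tool goes at most 50 mm and 8.59 degrees, less where a joint would pass 70% of its speed; a pose out of reach is approached as far as the arm can. A call with a gripper value outside its range is refused whole. The fingers move at their own pace and stop on an object; the grip force is fixed at half the most. Time passes only in rows, so rows that repeat a pose let the fingers close. It gives the time, the measured TCP pose, the force and the opening at its end, in the units of the state.
- robot.read_state(): the state, without advancing time (a new reading comes with each control period).
- robot.camera(name): name is "side" or "top"; returns the picture (400x640x3 uint8, blue, green, red); there is no depth.
- robot.camera_params(name): a dict with "intrinsics" (3x3 intrinsics, pixels), "pose" (4x4, takes a point from camera to world coordinates). Camera axes: x right, y up, looking along -z (the intrinsics and any distortion apply to the point x, -y, -z); pixel columns grow to the right and rows downward; lengths in mm; the calibration is good to about 2 mm. A picture is of the moment at which its call begins. camera_params takes no time and is no camera call.
- robot.sign_off(): hands the job in, once; it reports no verdict.
The state is a dict: "clock": time; "joints": joint angles; "qvel": joint speeds; "joint_efforts": joint torques, N m; "ee_pos": TCP position; "ee_rot": TCP orientation; "force": force on the tool from outside, world axes, zero at the start; "torque": the same for the moment, N m; "gripper_width": finger opening in mm.
Only numpy, scipy, OpenCV 4.12 (cv2) and the standard library are available. Lean on these libraries where they do the work, as an engineer would, in place of code of your own. Each camera call takes 0.05 s, during which the arm holds its last target. There are 200 camera calls.

## Working session

There is one attempt and no reset: what is moved stays moved. The work goes in short steps, Python scripts to look and compute and a tool call to move; the robot and the scene stay as the last step left them, time stands still between calls to the robot, and variables do not carry over. Pictures are saved under pics/ and viewed, about 8 in all and at most 12, crops included, and the job is handed in when it is done.

Besides the shell and the picture viewer there is one more tool, called as name(argument=value, ...), one argument or row to a line, values as JSON. send_rows: Moves the arm, as the interface text tells. Its arguments: {"type":"object","properties":{"jaw":{"type":"array","items":{"type":"number"}},"dp":{"type":"array","items":{"type":"array","items":{"type":"number"}}},"dr":{"type":"array","items":{"type":"array","items":{"type":"number"}}}},"required":["jaw","dp","dr"]}

```bash
mkdir -p pics; cat > h.py <<'E'
import numpy as np, cv2
from station import robot
def ray(cam,px):
    p=robot.camera_params(cam);K=np.array(p["intrinsics"]);T=np.array(p["pose"])
    d=np.linalg.solve(K,[px[0],px[1],1.]);d=np.array([d[0],-d[1],-d[2]])
    return T[:3,3],T[:3,:3]@d
def onz(cam,px,z):
    o,d=ray(cam,px);return o+d*(z-o[2])/d[2]
def proj(cam,P):
    p=robot.camera_params(cam);K=np.array(p["intrinsics"]);T=np.array(p["pose"])
    c=T[:3,:3].T@(np.array(P,float)-T[:3,3]);q=K@[c[0],-c[1],-c[2]];return q[:2]/q[2]
def tri(p1,p2):
    (a,d),(b,e)=ray("top",p1),ray("side",p2)
    s=np.linalg.lstsq(np.c_[d,-e],b-a,rcond=None)[0];A=a+s[0]*d;B=b+s[1]*e
    return (A+B)/2,np.linalg.norm(A-B)
E
python3 - <<'E'
from h import *
print(robot.read_state(),robot.finger_overhang)
for c in("top","side"):
    cv2.imwrite(f"pics/{c}0.png",robot.camera(c)); print(robot.camera_params(c))
E
```

```text
{'clock': 0.0, 'joints': array([-1.36854001e+00,  4.94191783e-01,  1.34617869e+00,  1.95960074e-06,
        1.30249556e+00, -9.55152126e-02]), 'qvel': array([-0.00025352, -0.00088994,  0.00102935, -0.00119108, -0.00226034,
        0.00207288]), 'joint_efforts': array([-4.90997973e-04, -8.82162666e+01, -3.83875144e+01,  3.06309039e-05,
        1.02606622e-02,  6.50480331e-06]), 'ee_pos': array([ 183.28959365, -597.1360103 ,  244.67878444]), 'ee_rot': array([-3.14032525e+00, -1.23323232e-04,  2.97770929e-01]), 'force': array([ 0.34570139,  0.84098999, -0.56457071]), 'torque': array([-0.00512337,  0.0040069 , -0.03088307]), 'gripper_width': 85.38622354991972} 14.0
{'intrinsics': array([[436.95513712,   0.        , 323.8563825 ],
       [  0.        , 436.95513712, 198.28860464],
       [  0.        ,   0.        ,   1.        ]]), 'pose': array([[-2.74326278e-02,  9.84252498e-01, -1.74626662e-01,
         3.17241420e+02],
       [-9.99447861e-01, -3.02821207e-02, -1.36735812e-02,
        -2.45873175e+01],
       [-1.87463221e-02,  1.74155141e-01,  9.84539772e-01,
         1.40419749e+03],
       [ 0.00000000e+00,  0.00000000e+00,  0.00000000e+00,
         1.00000000e+00]])}
{'intrinsics': array([[392.46904109,   0.        , 322.96828702],
       [  0.        , 392.46904109, 199.40085991],
       [  0.        ,   0.        ,   1.        ]]), 'pose': array([[ 9.95832198e-01,  5.55495383e-02, -7.23358984e-02,
         4.52418915e+02],
       [-9.11949819e-02,  6.17833169e-01, -7.81002977e-01,
        -8.05985408e+02],
       [ 1.30716255e-03,  7.84344583e-01,  6.20324002e-01,
         7.69145002e+02],
       [ 0.00000000e+00,  0.00000000e+00,  0.00000000e+00,
         1.00000000e+00]])}
```

View pics/top0.png

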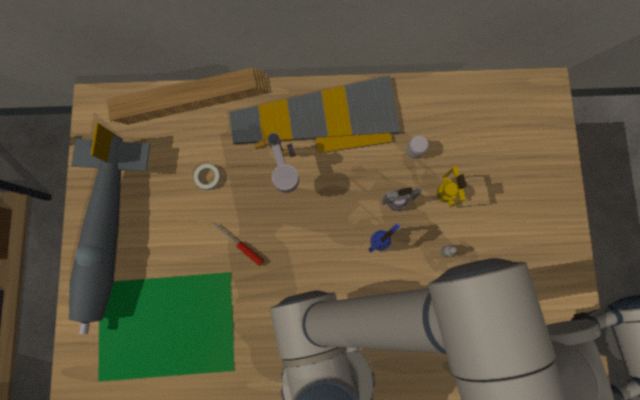

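View pics/side0.png

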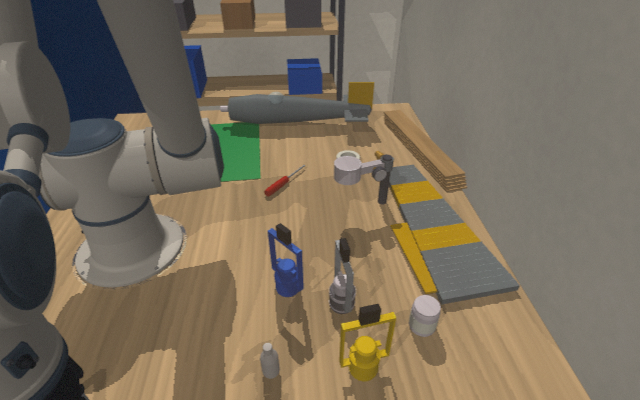

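Candidates: grey bowl, top (400,198) / side (342,288). Blue look-alike, top (381,240) / side (287,270). Yellow look-alike, top (452,188) / side (366,345). I choose the grey one. The head is at top (285,178) / side (347,170), with its post at top (273,139). Next is a close crop of the grey bowl and the head.

```bash
python3 - <<'E'
from h import *
t=cv2.imread("pics/top0.png");s=cv2.imread("pics/side0.png")
f=lambda im,x,y:cv2.resize(im[y:y+60,x:x+80],(400,300),interpolation=cv2.INTER_CUBIC)
g=lambda im,x,y:cv2.resize(im[y:y+90,x:x+120],(400,300),interpolation=cv2.INTER_CUBIC)
cv2.imwrite("pics/crop1.png",np.vstack([np.hstack([f(t,365,170),g(s,285,230)]),np.hstack([f(t,250,135),f(s,325,145)])]))
E
```

```text
(no output)
```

View pics/crop1.png

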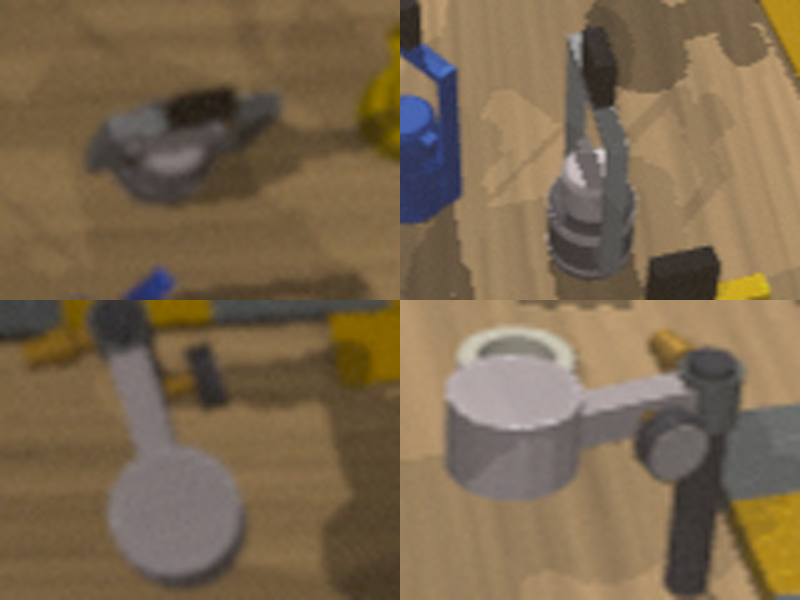

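```bash
python3 - <<'E'
from h import *
np.set_printoptions(precision=1,suppress=True)
def cen(c,x0,y0,x1,y1,thr=45):
    im=cv2.imread(f"pics/{c}0.png")[y0:y1,x0:x1]
    m=(im.max(2)<thr).astype(np.uint8);n,l,s,ce=cv2.connectedComponentsWithStats(m)
    k=1+np.argmax(s[1:,4]);cn=np.argwhere(l==k)[:,::-1].astype(np.float32)
    return ce[k]+[x0,y0],s[k],cv2.minAreaRect(cn)
a=cen("top",393,183,418,200);b=cen("side",335,232,352,265);print(a,b)
print("tab",tri(a[0],b[0]))
A=tri((386.6,195.6),(337.5,240.8));B=tri((420.6,190),(349.5,266.6));print("arch ends",A,B,"z161",onz("top",(386.6,195.6),165),onz("top",(420.6,190),165))
for c,x0,y0,x1,y1 in(("top",268,160,302,196),("side",333,154,362,178)):
    im=cv2.imread(f"pics/{c}0.png")[y0:y1,x0:x1].astype(int)
    m=((im.max(2)>115)&(im.max(2)-im.min(2)<40)).astype(np.uint8)
    if c=="top": m=cv2.morphologyEx(m,cv2.MORPH_OPEN,np.ones((11,11)))
    k=max(cv2.findContours(m,0,1)[0],key=cv2.contourArea)
    (x,y),r=cv2.minEnclosingCircle(k);print(c,x+x0,y+y0,r,cv2.fitEllipse(k)); 
    if c=="top":H=(x+x0,y+y0)
print("head top",onz("top",H,178),"nominal-H side px at z178", proj("side",onz("top",H,178)))
print("tri head",tri(H,(325+112/5,145+85/5)))
print("post",tri((274,140),(387.6,158.6)), onz("top",(274,140),178))
print("arm dir",onz("top",(250+133/5,145),170),onz("top",(250+157/5,135+150/5),170))
for n,p,z in(("can",(418,147),75),("tape",(206,177),24),("yel tab",(461,182),200),("blue tab",(391,231),200),("glue",(449,251),90),("driver",(250,252),10)):print(n,onz("top",p,z))
E
```

```text
(array([404.7, 191.3]), array([ 6,  6, 13,  6, 46], dtype=int32), ((11.794118881225586, 8.176471710205078), (4.123105525970459, 12.126781463623047), 75.96376037597656)) (array([342., 256.]), array([ 7, 24,  1,  1,  1], dtype=int32), ((7.0, 24.0), (0.0, 0.0), 0.0))
tab (array([ 547.5, -240.2,  166.2]), np.float64(4.992120784528262))
arch ends (array([ 541.1, -188.7,  159.8]), np.float64(1.7091569409308194)) (array([ 552.1, -283.4,  179.4]), np.float64(4.121041346629652)) z161 [ 539.3 -188.   165. ] [ 552.7 -286.4  165. ]
top 283.8297872543335 175.76595783233643 13.604649543762207 ((16.2858943939209, 15.946328163146973), (24.560171127319336, 25.558612823486328), 11.018659591674805)
side 346.5 165.0 16.007909774780273 ((13.469833374023438, 8.825329780578613), (19.213821411132812, 30.471923828125), 75.71038055419922)
head top [604.2 105.9 178. ] nominal-H side px at z178 [347.2 160.4]
tri head (array([605.3, 106.5, 172.5]), np.float64(0.3078218050714334))
post (array([723.2, 136. , 157.1]), np.float64(7.963094924862044)) [712.3 133.5 178. ]
arm dir [699.4 127.  170. ] [638.4 113.5 170. ]
can [ 707.5 -306.3   75. ]
tape [644.1 375.9  24. ]
yel tab [ 565.3 -393.1  200. ]
blue tab [ 433.7 -190.3  200. ]
glue [ 379.7 -374.2   90. ]
driver [398.3 234.5  10. ]
```

The grey tab is at about (547, -239). The arch gives a bowl yaw of about 7.8°. The head is at about (604, 106) with a yaw of about 13°. So I go in with tool yaw 97.8°, jaws along the bowl's x.

send_rows(
  jaw=[1, 1, 1, 1, 1],
  dp=[
    [0.03, 0.03, 0.005],
    [0.06, 0.06, 0.01],
    [0.095, 0.095, 0.015],
    [0.13, 0.13, 0.02],
    [0.165, 0.165, 0.02],
  ],
  dr=[
    [0, 0, 8],
    [0, 0, 16],
    [0, 0, 24],
    [0, 0, 32],
    [0, 0, 40],
  ],
)

```text
clock: 0.6
ee_pos: [349.4, -430.8, 265.2]
ee_rot: [-3.141, 0.0, 1.001]
force: [0.5, -0.9, -0.3]
gripper_width: 85.4
```

```bash
python3 - <<'E'
from h import *
s=robot.read_state();print(s["clock"],s["ee_pos"],np.degrees(s["ee_rot"]))
E
```

```text
0.6 [ 349.43686252 -430.82623378  265.22756712] [-1.79975089e+02  7.33720423e-03  5.73695429e+01]
```

send_rows(
  jaw=[1, 1, 1, 1, 1],
  dp=[
    [0.035, 0.035, 0],
    [0.07, 0.07, 0],
    [0.105, 0.105, 0],
    [0.14, 0.14, 0],
    [0.165, 0.16, 0],
  ],
  dr=[
    [0, 0, 8],
    [0, 0, 16],
    [0, 0, 24],
    [0, 0, 32],
    [0, 0, 40],
  ],
)

```text
clock: 1.1
ee_pos: [516.0, -267.9, 265.0]
ee_rot: [-3.141, -0.001, 1.707]
force: [0.4, -1.2, -0.5]
gripper_width: 85.5
```

send_rows(
  jaw=[1, 1, 1, 1, 1],
  dp=[
    [0.02, 0.02, 0],
    [0.0325, 0.0325, -0.005],
    [0.0325, 0.0325, -0.01],
    [0.0325, 0.0325, -0.015],
    [0.0325, 0.0325, -0.015],
  ],
  dr=[
    [0, 0, 0.5],
    [0, 0, 0.5],
    [0, 0, 0.5],
    [0, 0, 0.5],
    [0, 0, 0.5],
  ],
)

```text
clock: 1.6
ee_pos: [547.4, -236.1, 249.0]
ee_rot: [-3.139, -0.002, 1.714]
force: [-1.4, -0.3, -0.8]
gripper_width: 85.1
```

```bash
python3 - <<'E'
from h import *
s=robot.read_state();print(s["clock"],s["ee_pos"],np.degrees(s["ee_rot"]))
t=robot.camera("top");s=robot.camera("side")
cv2.imwrite("pics/top1.png",t);cv2.imwrite("pics/side1.png",s)
cv2.imwrite("pics/crop2.png",np.hstack([cv2.resize(t[150:250,360:460],(400,400),interpolation=2),cv2.resize(s[200:320,280:400],(400,400),interpolation=2)]))
E
```

```text
1.6 [ 547.36773097 -236.06667786  249.01794844] [-1.79871661e+02 -8.63074508e-02  9.82200384e+01]
```

View pics/crop2.png

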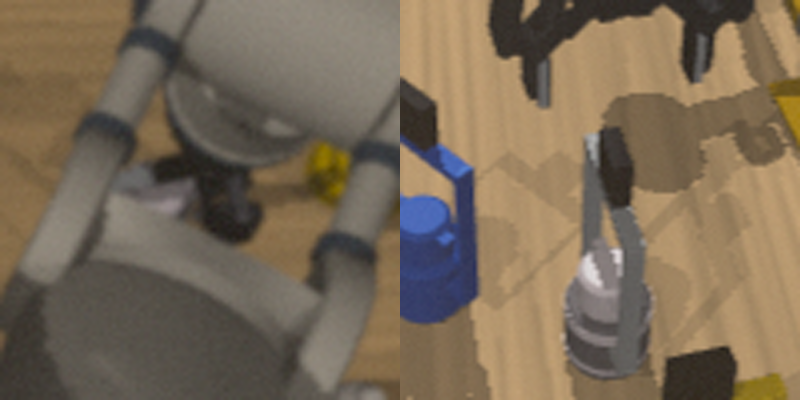

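The side view shows the grey bowl's tab at about (343, 239..261), with the open jaws centred over it at x≈346. The fingertips sit just above it. I go down and close.

send_rows(
  jaw=[1, 1, 1, 1, 1],
  dp=[
    [0, -0.002, -0.015],
    [0, -0.002, -0.03],
    [0, -0.002, -0.045],
    [0, -0.002, -0.06],
    [0, -0.002, -0.065],
  ],
  dr=[
    [0, 0, 0],
    [0, 0, 0],
    [0, 0, 0],
    [0, 0, 0],
    [0, 0, 0],
  ],
)

```text
clock: 2.2
ee_pos: [546.9, -238.7, 183.9]
ee_rot: [-3.139, -0.002, 1.713]
force: [-0.8, 0.0, -0.4]
gripper_width: 85.3
```

send_rows(
  jaw=[-1, -1, -1, -1, -1],
  dp=[
    [0, 0, 0],
    [0, 0, 0],
    [0, 0, 0],
    [0, 0, 0],
    [0, 0, 0],
  ],
  dr=[
    [0, 0, 0],
    [0, 0, 0],
    [0, 0, 0],
    [0, 0, 0],
    [0, 0, 0],
  ],
)

```text
clock: 2.7
ee_pos: [547.2, -238.7, 184.4]
ee_rot: [-3.14, -0.001, 1.713]
force: [5.0, 2.4, 14.7]
gripper_width: 13.1
```

send_rows(
  jaw=[-1, -1, -1, -1, -1],
  dp=[
    [0, 0, 0],
    [0, 0, 0],
    [0, 0, 0],
    [0, 0, 0],
    [0, 0, 0],
  ],
  dr=[
    [0, 0, 0],
    [0, 0, 0],
    [0, 0, 0],
    [0, 0, 0],
    [0, 0, 0],
  ],
)

```text
clock: 3.2
ee_pos: [547.2, -238.7, 184.4]
ee_rot: [-3.14, -0.001, 1.713]
force: [0.6, 0.0, -1.0]
gripper_width: 12.9
```

send_rows(
  jaw=[-1, -1, -1, -1, -1],
  dp=[
    [0, 0, 0.005],
    [0, 0, 0.015],
    [0, 0, 0.025],
    [0, 0, 0.032],
    [0, 0, 0.032],
  ],
  dr=[
    [0, 0, 0],
    [0, 0, 0],
    [0, 0, 0],
    [0, 0, 0],
    [0, 0, 0],
  ],
)

```text
clock: 3.7
ee_pos: [547.8, -239.1, 217.9]
ee_rot: [3.141, 0.0, 1.713]
force: [0.4, -0.7, -2.5]
gripper_width: 12.9
```

send_rows(
  jaw=[-1, -1, -1, -1, -1],
  dp=[
    [0, 0.02, 0],
    [-0.01, 0.05, 0],
    [-0.02, 0.09, 0],
    [-0.03, 0.13, 0],
    [-0.04, 0.165, 0],
  ],
  dr=[
    [0, 0, 0],
    [0, 0, 1],
    [0, 0, 2],
    [0, 0, 3],
    [0, 0, 4],
  ],
)

```text
clock: 4.2
ee_pos: [506.7, -71.7, 217.7]
ee_rot: [-3.141, -0.0, 1.784]
force: [-0.3, 0.2, -3.0]
gripper_width: 13.2
```

send_rows(
  jaw=[-1, -1, -1, -1, -1],
  dp=[
    [-0.008, 0.04, 0],
    [-0.018, 0.08, 0],
    [-0.025, 0.12, 0],
    [-0.03, 0.15, 0],
    [-0.03, 0.15, 0],
  ],
  dr=[
    [0, 0, 0.5],
    [0, 0, 0.9],
    [0, 0, 0.9],
    [0, 0, 0.9],
    [0, 0, 0.9],
  ],
)

```text
clock: 4.7
ee_pos: [475.2, 81.8, 217.6]
ee_rot: [-3.141, -0.001, 1.803]
force: [-0.1, 0.1, -1.9]
gripper_width: 12.8
```

```bash
python3 - <<'E'
from h import *
s=robot.read_state();print(s["clock"],s["ee_pos"],np.degrees(s["ee_rot"]),s["force"])
t=robot.camera("top");s=robot.camera("side")
cv2.imwrite("pics/top2.png",t);cv2.imwrite("pics/side2.png",s)
cv2.imwrite("pics/crop3.png",np.hstack([cv2.resize(t[100:220,240:360],(400,400),interpolation=2),cv2.resize(s[100:220,260:380],(400,400),interpolation=2)]))
E
```

```text
4.7 [475.15481692  81.7605342  217.56653206] [-1.79957310e+02 -7.53920704e-02  1.03289662e+02] [-0.11000583  0.06762065 -1.87600911]
```

View pics/crop3.png

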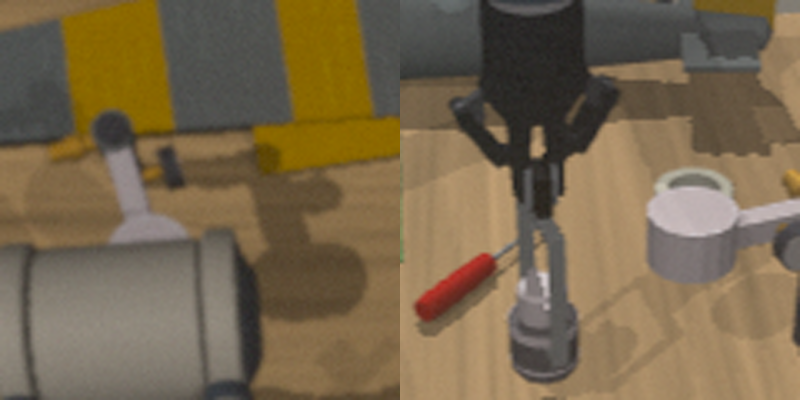

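Side view: the bowl hangs upright at about (303, 190), and the head is at about (348, 170), clear of it. Now I refine the head's axis and the arm direction from the first top picture.

```bash
python3 - <<'E'
from h import *
from scipy.ndimage import map_coordinates
from scipy.optimize import least_squares
np.set_printoptions(precision=1,suppress=True)
im=cv2.imread("pics/top0.png").astype(float)
# head rim: strongest gradient along rays from the centre
c=np.array([284.6,176.5]);pts=[]
r=np.arange(9,18,.1)
for a in np.radians(np.arange(0,360,5)):
    u=np.array([np.cos(a),np.sin(a)]);q=c+r[:,None]*u
    p=np.stack([map_coordinates(im[...,k],[q[:,1],q[:,0]],order=1) for k in range(3)],1)
    p=cv2.GaussianBlur(p,(1,9),2); g=np.linalg.norm(np.gradient(p,axis=0),axis=1);k=g.argmax()
    d=onz("top",q[k],178)[:2];pts.append((np.degrees(a),r[k],*d))
pts=np.array(pts)
print(pts[::3,:2].T)
f=lambda x,P:np.hypot(P[:,2]-x[0],P[:,3]-x[1])-38
for sel in (np.ones(len(pts),bool),(pts[:,0]<15)|(pts[:,0]>290)|((pts[:,0]>165)&(pts[:,0]<235))):
    s=least_squares(f,[604,106],args=(pts[sel],),loss="soft_l1",f_scale=1);print("head",s.x,np.abs(s.fun).mean())
# arm edges
L=[];R=[]
for y in np.arange(147,162,.5):
    x=np.arange(268,292,.1);p=np.stack([map_coordinates(im[...,k],[np.full(len(x),y),x],order=1) for k in range(3)],1)
    sat=p[:,0]-p[:,2]+40   # blue minus red: grey > wood
    m=np.flatnonzero(sat>sat.max()*0.5)
    L.append(onz("top",(x[m[0]],y),170)[:2]);R.append(onz("top",(x[m[-1]],y),170)[:2])
for e in(L,R):
    v=cv2.fitLine(np.array(e,np.float32),cv2.DIST_HUBER,0,.01,.01).ravel();print("arm edge",np.degrees(np.arctan(v[1]/v[0])),v[2:])
s=cv2.imread("pics/side0.png").astype(float)
xs=np.arange(325,372,.1)
for y in (166,170,174):
    p=np.stack([map_coordinates(s[...,k],[np.full(len(xs),y),xs],order=1) for k in range(3)],1)
    g=np.linalg.norm(np.gradient(cv2.GaussianBlur(p,(1,9),2),axis=0),axis=1)
    l=g[:200].argmax();q=200+g[200:].argmax();print("side",y,xs[l],xs[q])
for X in(600,604,608):print(X,proj("side",(X,106,150)),proj("side",(X,106,178)))
E
```

```text
[[  0.   15.   30.   45.   60.   75.   90.  105.  120.  135.  150.  165.
  180.  195.  210.  225.  240.  255.  270.  285.  300.  315.  330.  345. ]
 [ 12.9  13.4  13.1  13.   13.1  13.3  13.   13.3  13.2  13.7  13.6  13.5
   13.1  13.7  13.   13.6  17.5  11.3  13.   12.5  12.8  13.   13.3  12.6]]
head [601.6 104.2] 1.068237244215311
head [602.7 104.3] 0.5094497088316927
arm edge 16.005417 [669.9 134.1]
arm edge -43.706432 [670.   92.9]
side 166 335.5000000000024 359.50000000000784
side 170 333.50000000000193 351.500000000006
side 174 333.50000000000193 371.40000000001055
600 [345.3 168.9] [345.7 160.5]
604 [346.7 168.8] [347.1 160.4]
608 [348.1 168.8] [348.5 160.4]
```

```bash
python3 - <<'E'
from h import *
from scipy.ndimage import map_coordinates
np.set_printoptions(precision=1,suppress=True)
im=sum(cv2.imread(f"pics/{f}.png").astype(float) for f in("top0","top1","top2"))/3
M=[];W=[]
for y in np.arange(148,161.1,.5):
    cx=276.2+(y-145)*.32;x=cx+np.arange(-7,7,.1)
    p=np.stack([map_coordinates(im[...,k],[np.full(len(x),y),x],order=1) for k in range(3)],1)
    s=p[:,0]-p[:,2]; s0=s[70]; lo=s[:40].min(); hi=s[100:].min()
    i=70
    while i>0 and s[i]>(s0+lo)/2:i-=1
    j=70
    while j<139 and s[j]>(s0+hi)/2:j+=1
    M.append(((x[i]+x[j])/2,y));W.append((x[i],x[j]))
print(np.c_[[m[1] for m in M],W][::3])
w=np.array([onz("top",m,172)[:2] for m in M],np.float32)
for sel in(w,w[8:]):
    v=cv2.fitLine(sel,cv2.DIST_HUBER,0,.01,.01).ravel();a=np.degrees(np.arctan(v[1]/v[0]));print(a,v[2:],"y at x=603:",v[3]+(603-v[2])*v[1]/v[0])
    l=[(onz("top",(q[0],m[1]),172)[:2]) for q,m in zip(W,M)]
v=cv2.fitLine(np.array(l,np.float32),cv2.DIST_HUBER,0,.01,.01).ravel();print("left",np.degrees(np.arctan(v[1]/v[0])))
E
```

```text
[[148.  271.7 281.7]
 [149.5 272.1 282.4]
 [151.  272.5 282.3]
 [152.5 272.8 282.4]
 [154.  273.4 282.7]
 [155.5 274.  283.3]
 [157.  274.4 283.5]
 [158.5 274.8 283.8]
 [160.  275.3 284.3]]
13.509755 [665.5 120.9] y at x=603: 105.88829
14.900928 [660.  119.7] y at x=603: 104.53447
left 15.698412
```

send_rows(
  jaw=[-1, -1, -1, -1, -1],
  dp=[
    [0.003, -0.012, -0.001],
    [0.003, -0.012, -0.001],
    [0.022, -0.007, -0.001],
    [0.042, -0.0015, -0.001],
    [0.061, 0.0035, -0.001],
  ],
  dr=[
    [0, 0, 1.6],
    [0, 0, 1.6],
    [0, 0, 1.6],
    [0, 0, 1.6],
    [0, 0, 1.6],
  ],
)

```text
clock: 5.3
ee_pos: [538.0, 82.2, 216.6]
ee_rot: [-3.141, -0.0, 1.827]
force: [0.6, -0.5, -3.1]
gripper_width: 13.4
```

send_rows(
  jaw=[-1, -1, -1, -1, -1],
  dp=[
    [0.014, 0.004, 0],
    [0.029, 0.008, 0],
    [0.043, 0.0115, 0],
    [0.053, 0.014, 0],
    [0.053, 0.014, 0],
  ],
  dr=[
    [0, 0, 0],
    [0, 0, 0],
    [0, 0, 0],
    [0, 0, 0],
    [0, 0, 0],
  ],
)

```text
clock: 5.8
ee_pos: [591.9, 96.0, 216.4]
ee_rot: [-3.142, -0.0, 1.826]
force: [0.4, -0.0, -2.1]
gripper_width: 12.9
```

```bash
python3 - <<'E'
from h import *
s=robot.read_state();print(s["clock"],s["ee_pos"],np.degrees(s["ee_rot"]),s["force"],s["torque"])
s=robot.camera("side")
cv2.imwrite("pics/side3.png",s)
cv2.imwrite("pics/crop4.png",cv2.resize(s[120:210,300:400],(700,560),interpolation=2)[:, :])
E
```

```text
5.8 [591.86614675  96.01535929 216.366518  ] [-1.79997791e+02 -1.68527811e-02  1.04615501e+02] [ 0.3806236  -0.01265603 -2.06671697] [-0.03198846 -0.00427099 -0.03338769]
```

View pics/crop4.png

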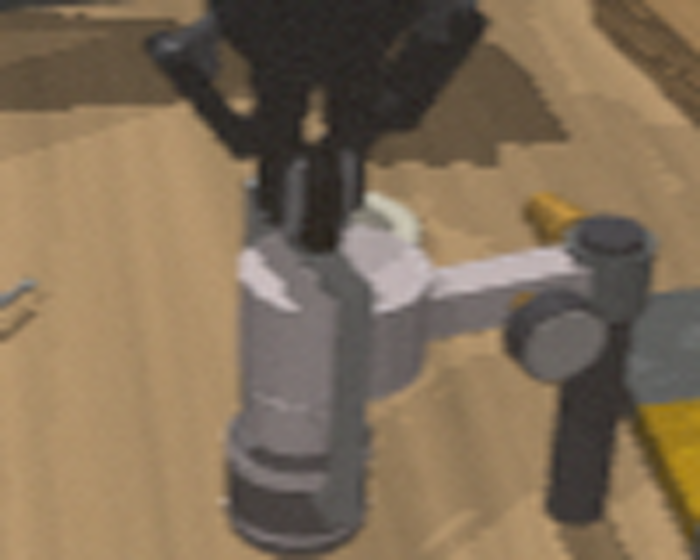

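```bash
python3 - <<'E'
from h import *
print("bowl pred",proj("side",(591.9,96,62)),proj("side",(591.9,96,90)))
for p in((604.5,103.8),(603,104.5),(606,104)):print(p,proj("side",(*p,150)))
E
```

```text
bowl pred [341.9310801  195.86848715] [342.2337045  188.22596998]
(604.5, 103.8) [346.98963636 169.25595155]
(603, 104.5) [346.42743098 169.14399993]
(606, 104) [347.50753389 169.18974299]
```

send_rows(
  jaw=[-1, -1, -1, -1, -1],
  dp=[
    [0.006, 0.004, 0],
    [0.0125, 0.008, 0],
    [0.0125, 0.008, 0],
    [0.0125, 0.008, 0.002],
    [0.0125, 0.008, 0.005],
  ],
  dr=[
    [0, 0, 0],
    [0, 0, 0],
    [0, 0, 0.2],
    [0, 0, 0.2],
    [0, 0, 0.2],
  ],
)

```text
clock: 6.35
ee_pos: [603.1, 103.9, 221.3]
ee_rot: [-3.14, -0.0, 1.83]
force: [-1.3, -0.3, -3.3]
gripper_width: 13.3
```

send_rows(
  jaw=[-1, -1, -1, -1, -1],
  dp=[
    [0, 0, 0.0015],
    [0, 0, 0.003],
    [0, 0, 0.0045],
    [0, 0, 0.006],
    [0, 0, 0.006],
  ],
  dr=[
    [0, 0, 0],
    [0, 0, 0],
    [0, 0, 0],
    [0, 0, 0],
    [0, 0, 0],
  ],
)

```text
clock: 6.85
ee_pos: [603.2, 103.9, 227.6]
ee_rot: [-3.141, -0.0, 1.83]
force: [-0.3, 0.1, -2.4]
gripper_width: 13.5
```

send_rows(
  jaw=[-1, -1, -1, -1, -1],
  dp=[
    [0.001, 0, 0.0015],
    [0.001, 0, 0.003],
    [0.001, 0, 0.0045],
    [0.001, 0, 0.006],
    [0.001, 0, 0.006],
  ],
  dr=[
    [0, 0, 0],
    [0, 0, 0],
    [0, 0, 0],
    [0, 0, 0],
    [0, 0, 0],
  ],
)

```text
clock: 7.35
ee_pos: [604.3, 103.9, 233.8]
ee_rot: [-3.141, -0.0, 1.83]
force: [-0.1, -0.3, -2.9]
gripper_width: 13.3
```

send_rows(
  jaw=[-1, -1, -1, -1, -1],
  dp=[
    [0, 0, 0.001],
    [0, 0, 0.002],
    [0, 0, 0.003],
    [0, 0, 0.004],
    [0, 0, 0.004],
  ],
  dr=[
    [0, 0, 0],
    [0, 0, 0],
    [0, 0, 0],
    [0, 0, 0],
    [0, 0, 0],
  ],
)

```text
clock: 7.85
ee_pos: [604.4, 103.9, 238.0]
ee_rot: [-3.141, -0.0, 1.83]
force: [0.2, -0.3, -3.0]
gripper_width: 12.9
```

send_rows(
  jaw=[-1, -1, -1, -1, -1],
  dp=[
    [0, 0, 0.001],
    [0, 0, 0.002],
    [0, 0, 0.003],
    [0, 0, 0.004],
    [0, 0, 0.004],
  ],
  dr=[
    [0, 0, 0],
    [0, 0, 0],
    [0, 0, 0],
    [0, 0, 0],
    [0, 0, 0],
  ],
)

```text
clock: 8.35
ee_pos: [604.5, 103.9, 242.2]
ee_rot: [-3.141, -0.0, 1.83]
force: [-0.6, -0.0, -2.3]
gripper_width: 12.8
```

send_rows(
  jaw=[-1, -1, -1, -1, -1],
  dp=[
    [0, 0, 0.001],
    [0, 0, 0.002],
    [0, 0, 0.003],
    [0, 0, 0.003],
    [0, 0, 0.003],
  ],
  dr=[
    [0, 0, 0],
    [0, 0, 0],
    [0, 0, 0],
    [0, 0, 0],
    [0, 0, 0],
  ],
)

```text
clock: 8.85
ee_pos: [604.5, 103.9, 245.2]
ee_rot: [-3.141, -0.0, 1.83]
force: [-0.1, -0.1, -2.4]
gripper_width: 13.3
```

send_rows(
  jaw=[-1, -1, -1, -1, -1],
  dp=[
    [0, 0, 0.001],
    [0, 0, 0.002],
    [0, 0, 0.003],
    [0, 0, 0.003],
    [0, 0, 0.003],
  ],
  dr=[
    [0, 0, 0],
    [0, 0, 0],
    [0, 0, 0],
    [0, 0, 0],
    [0, 0, 0],
  ],
)

```text
clock: 9.35
ee_pos: [604.5, 103.9, 248.2]
ee_rot: [-3.141, -0.0, 1.83]
force: [-0.7, -0.5, -2.7]
gripper_width: 12.8
```

send_rows(
  jaw=[-1, -1, -1, -1, -1],
  dp=[
    [0, 0, 0.001],
    [0, 0, 0.002],
    [0, 0, 0.002],
    [0, 0, 0.002],
    [0, 0, 0.002],
  ],
  dr=[
    [0, 0, 0],
    [0, 0, 0],
    [0, 0, 0],
    [0, 0, 0],
    [0, 0, 0],
  ],
)

```text
clock: 9.85
ee_pos: [604.4, 103.9, 250.0]
ee_rot: [-3.141, -0.0, 1.83]
force: [0.0, 0.3, -5.5]
gripper_width: 13.1
```

send_rows(
  jaw=[-1, -1, -1, -1],
  dp=[
    [0, 0, 0.0005],
    [0, 0, 0.001],
    [0, 0, 0.001],
    [0, 0, 0.001],
  ],
  dr=[
    [0, 0, 0],
    [0, 0, 0],
    [0, 0, 0],
    [0, 0, 0],
  ],
)

```text
clock: 10.25
ee_pos: [604.3, 103.9, 251.0]
ee_rot: [-3.141, -0.0, 1.83]
force: [0.6, 0.5, -7.9]
gripper_width: 12.8
```

send_rows(
  jaw=[-1, -1, -1, -1],
  dp=[
    [0, 0, 0.0005],
    [0, 0, 0.001],
    [0, 0, 0.001],
    [0, 0, 0.001],
  ],
  dr=[
    [0, 0, 0],
    [0, 0, 0],
    [0, 0, 0],
    [0, 0, 0],
  ],
)

```text
clock: 10.65
ee_pos: [604.3, 103.9, 251.9]
ee_rot: [-3.141, -0.0, 1.83]
force: [0.2, 0.1, -9.3]
gripper_width: 13.3
```

send_rows(
  jaw=[-1, -1, -1, -1, -1],
  dp=[
    [0, 0, 0.001],
    [0, 0, 0.002],
    [0, 0, 0.003],
    [0, 0, 0.003],
    [0, 0, 0.003],
  ],
  dr=[
    [0, 0, 0],
    [0, 0, 0],
    [0, 0, 0],
    [0, 0, 0],
    [0, 0, 0],
  ],
)

```text
clock: 11.15
ee_pos: [604.2, 103.9, 254.8]
ee_rot: [-3.141, -0.0, 1.83]
force: [2.0, 0.8, -13.1]
gripper_width: 13.0
```

send_rows(
  jaw=[-1, -1, -1, -1],
  dp=[
    [0, 0, 0.0005],
    [0, 0, 0.001],
    [0, 0, 0.001],
    [0, 0, 0.001],
  ],
  dr=[
    [0, 0, 0],
    [0, 0, 0],
    [0, 0, 0],
    [0, 0, 0],
  ],
)

```text
clock: 11.55
ee_pos: [604.2, 104.0, 255.7]
ee_rot: [-3.141, -0.0, 1.83]
force: [1.8, 0.2, -14.8]
gripper_width: 12.8
```

send_rows(
  jaw=[-1, -1, -1, -1],
  dp=[
    [0, 0, 0.0005],
    [0, 0, 0.0008],
    [0, 0, 0.0008],
    [0, 0, 0.0008],
  ],
  dr=[
    [0, 0, 0],
    [0, 0, 0],
    [0, 0, 0],
    [0, 0, 0],
  ],
)

```text
clock: 11.95
ee_pos: [604.2, 103.9, 256.5]
ee_rot: [-3.141, -0.0, 1.83]
force: [2.1, 1.2, -15.3]
gripper_width: 13.2
```

send_rows(
  jaw=[-1, -1, -1, -1, -1],
  dp=[
    [0, 0, 0],
    [0, 0, 0],
    [0, 0, 0],
    [0, 0, 0],
    [0, 0, 0],
  ],
  dr=[
    [0, 0, 1.5],
    [0, 0, 3],
    [0, 0, 4.5],
    [0, 0, 6],
    [0, 0, 6],
  ],
)

```text
clock: 12.45
ee_pos: [604.1, 103.9, 256.4]
ee_rot: [-3.14, -0.0, 1.936]
force: [1.8, 0.8, -16.1]
gripper_width: 13.3
```

send_rows(
  jaw=[-1, -1, -1, -1, -1],
  dp=[
    [0, 0, 0],
    [0, 0, 0],
    [0, 0, 0],
    [0, 0, 0],
    [0, 0, 0],
  ],
  dr=[
    [0, 0, 2.5],
    [0, 0, 5],
    [0, 0, 7.5],
    [0, 0, 10],
    [0, 0, 10],
  ],
)

```text
clock: 12.95
ee_pos: [604.0, 103.9, 256.4]
ee_rot: [-3.14, -0.001, 2.111]
force: [1.3, 1.0, -15.4]
gripper_width: 13.1
```

```bash
python3 -c "
from h import *
s=robot.read_state();print(s['ee_pos'],np.degrees(s['ee_rot']),s['force'],s['torque'])"
```

```text
[603.99586432 103.91076155 256.36278204] [-1.79912835e+02 -3.25810305e-02  1.20967106e+02] [  1.25225548   0.99806534 -15.36129426] [-0.0944132  -0.32145364  0.02371438]
```

send_rows(
  jaw=[-1, -1, -1, -1, -1],
  dp=[
    [0, 0, 0],
    [0, 0, 0],
    [0, 0, 0],
    [0, 0, 0],
    [0, 0, 0],
  ],
  dr=[
    [0, 0, 3.5],
    [0, 0, 7],
    [0, 0, 10.5],
    [0, 0, 14],
    [0, 0, 14],
  ],
)

```text
clock: 13.45
ee_pos: [603.9, 103.9, 256.3]
ee_rot: [-3.14, -0.001, 2.356]
force: [0.7, 0.5, -16.5]
gripper_width: 13.2
```

send_rows(
  jaw=[-1, -1, -1, -1, -1],
  dp=[
    [0, 0, 0],
    [0, 0, 0],
    [0, 0, 0],
    [0, 0, 0],
    [0, 0, 0],
  ],
  dr=[
    [0, 0, 3],
    [0, 0, 6],
    [0, 0, 9],
    [0, 0, 12],
    [0, 0, 12],
  ],
)

```text
clock: 13.95
ee_pos: [603.8, 103.9, 256.3]
ee_rot: [-3.14, -0.001, 2.563]
force: [0.7, 1.3, -15.4]
gripper_width: 13.3
```

```bash
python3 -c "
from h import *
s=robot.read_state();print(s['ee_pos'],np.degrees(s['ee_rot']),s['force'],s['torque'])"
```

```text
[603.81142078 103.91680233 256.32319782] [-1.79900065e+02 -4.74975926e-02  1.46870991e+02] [  0.72360434   1.33304089 -15.41137478] [ 0.01429238 -0.27512219  0.05488996]
```

send_rows(
  jaw=[-1, -1, -1, -1, -1],
  dp=[
    [0, 0, 0],
    [0, 0, 0],
    [0, 0, 0],
    [0, 0, 0],
    [0, 0, 0],
  ],
  dr=[
    [0, 0, 1.5],
    [0, 0, 3],
    [0, 0, 4.5],
    [0, 0, 6],
    [0, 0, 6],
  ],
)

```text
clock: 14.45
ee_pos: [603.8, 103.9, 256.3]
ee_rot: [-3.14, -0.001, 2.669]
force: [0.8, 0.2, -15.6]
gripper_width: 13.6
```

```bash
python3 -c "
from h import *
s=robot.read_state();print(s['ee_pos'],np.degrees(s['ee_rot']),s['force'],s['torque'])"
```

```text
[603.77053546 103.92721819 256.30100359] [-1.79896923e+02 -5.27419917e-02  1.52934627e+02] [  0.79649779   0.19024231 -15.57976214] [ 0.07230947 -0.30908885  0.02753915]
```

send_rows(
  jaw=[-1, -1, -1, -1],
  dp=[
    [0, 0, 0],
    [0, 0, 0],
    [0, 0, 0],
    [0, 0, 0],
  ],
  dr=[
    [0, 0, 1],
    [0, 0, 2],
    [0, 0, 2],
    [0, 0, 2],
  ],
)

```text
clock: 14.85
ee_pos: [603.8, 103.9, 256.3]
ee_rot: [-3.14, -0.001, 2.704]
force: [0.1, 0.9, -15.2]
gripper_width: 13.0
```

```bash
python3 -c "
from h import *
s=robot.read_state();print(s['ee_pos'],np.degrees(s['ee_rot']),s['force'],s['torque'])"
```

```text
[603.77183369 103.9273159  256.28074811] [-1.79895900e+02 -5.47807106e-02  1.54926734e+02] [  0.10330044   0.92642288 -15.157399  ] [-0.00074438 -0.28074613 -0.08732627]
```

send_rows(
  jaw=[-1, -1, -1, -1],
  dp=[
    [0, 0, 0],
    [0, 0, 0],
    [0, 0, 0],
    [0, 0, 0],
  ],
  dr=[
    [0, 0, 0.7],
    [0, 0, 1],
    [0, 0, 1],
    [0, 0, 1],
  ],
)

```text
clock: 15.25
ee_pos: [603.8, 103.9, 256.3]
ee_rot: [-3.14, -0.001, 2.721]
force: [0.7, 1.3, -16.1]
gripper_width: 12.9
```

```bash
python3 -c "
from h import *
s=robot.read_state();print(s['ee_pos'],np.degrees(s['ee_rot']),s['force'],s['torque'])"
```

```text
[603.77385806 103.89681638 256.29606207] [-1.79895008e+02 -5.25825434e-02  1.55923070e+02] [  0.7496576    1.25197681 -16.14817771] [ 0.09216417 -0.29553954 -0.01198346]
```

send_rows(
  jaw=[-1, -1, -1, -1],
  dp=[
    [0, 0, 0],
    [0, 0, 0],
    [0, 0, 0],
    [0, 0, 0],
  ],
  dr=[
    [0, 0, 0.7],
    [0, 0, 1],
    [0, 0, 1],
    [0, 0, 1],
  ],
)

```text
clock: 15.65
ee_pos: [603.7, 103.9, 256.3]
ee_rot: [-3.14, -0.001, 2.739]
force: [0.7, 0.9, -14.8]
gripper_width: 13.2
```

```bash
python3 -c "
from h import *
s=robot.read_state();print(s['ee_pos'],np.degrees(s['ee_rot']),s['force'],s['torque'])"
```

```text
[603.74587735 103.93345436 256.30940079] [-1.79897176e+02 -5.45255656e-02  1.56918899e+02] [  0.68822819   0.86038549 -14.80455191] [ 0.09478655 -0.30786087 -0.06054513]
```

send_rows(
  jaw=[-1, -1, -1, -1],
  dp=[
    [0, 0, 0],
    [0, 0, 0],
    [0, 0, 0],
    [0, 0, 0],
  ],
  dr=[
    [0, 0, 0.7],
    [0, 0, 1],
    [0, 0, 1],
    [0, 0, 1],
  ],
)

```text
clock: 16.05
ee_pos: [603.8, 103.9, 256.3]
ee_rot: [-3.14, -0.001, 2.756]
force: [0.6, 1.1, -15.8]
gripper_width: 13.2
```

```bash
python3 -c "
from h import *
s=robot.read_state();print(s['ee_pos'],np.degrees(s['ee_rot']),s['force'],s['torque'])"
```

```text
[603.76484748 103.91538161 256.29794024] [-1.79895372e+02 -5.52330276e-02  1.57916567e+02] [  0.64291604   1.12859177 -15.84881603] [ 0.07632236 -0.27974334 -0.03538792]
```

send_rows(
  jaw=[-1, -1, -1, -1],
  dp=[
    [0, 0, 0],
    [0, 0, 0],
    [0, 0, 0],
    [0, 0, 0],
  ],
  dr=[
    [0, 0, 0.7],
    [0, 0, 1],
    [0, 0, 1],
    [0, 0, 1],
  ],
)

```text
clock: 16.45
ee_pos: [603.8, 103.9, 256.3]
ee_rot: [-3.14, -0.001, 2.774]
force: [0.9, 0.2, -16.4]
gripper_width: 13.2
```

```bash
python3 -c "
from h import *
s=robot.read_state();print(s['ee_pos'],np.degrees(s['ee_rot']),s['force'],s['torque'])"
```

```text
[603.78029974 103.93202276 256.29713038] [-1.79899686e+02 -5.23996931e-02  1.58911879e+02] [  0.90711173   0.23835498 -16.35044579] [ 0.14300261 -0.311853   -0.17079892]
```

send_rows(
  jaw=[-1, -1, -1, -1],
  dp=[
    [0, 0, 0],
    [0, 0, 0],
    [0, 0, 0],
    [0, 0, 0],
  ],
  dr=[
    [0, 0, 0.7],
    [0, 0, 1],
    [0, 0, 1],
    [0, 0, 1],
  ],
)

```text
clock: 16.85
ee_pos: [603.8, 103.9, 256.3]
ee_rot: [-3.14, -0.001, 2.791]
force: [1.2, 1.2, -16.1]
gripper_width: 13.1
```

```bash
python3 -c "
from h import *
s=robot.read_state();print(s['ee_pos'],np.degrees(s['ee_rot']),s['force'],s['torque'])
i=robot.camera('side');cv2.imwrite('pics/side4.png',i);cv2.imwrite('pics/crop5.png',cv2.resize(i[110:200,300:400],(700,560),interpolation=2))"
```

```text
[603.753907   103.93359766 256.29375061] [-1.79898287e+02 -5.64541726e-02  1.59902897e+02] [  1.16712605   1.24708403 -16.09074179] [ 0.14546852 -0.31529263 -0.45760785]
```

View pics/crop5.png

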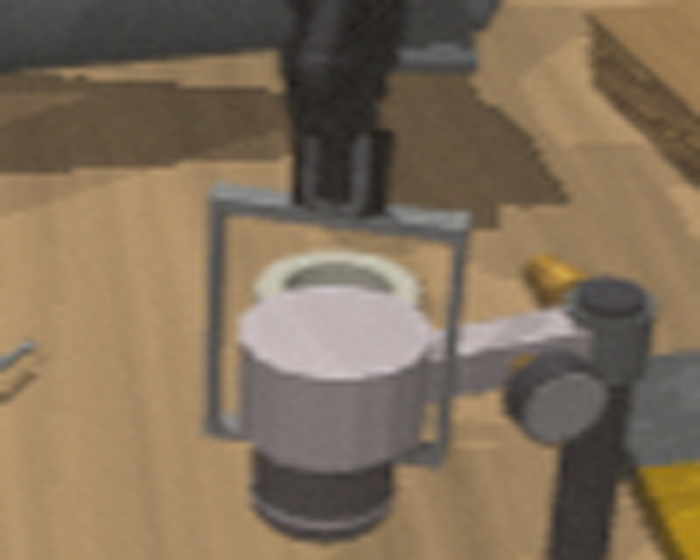

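The turn has reached the stop: torque rose to −0.17 and then −0.46 N·m. The side view shows the bowl up in the head with the arch turned and clear of the arm. I back off a degree and lower it into the pockets.

send_rows(
  jaw=[-1, -1, -1, -1, -1],
  dp=[
    [0, 0, 0],
    [0, 0, -0.001],
    [0, 0, -0.002],
    [0, 0, -0.003],
    [0, 0, -0.003],
  ],
  dr=[
    [0, 0, -1.2],
    [0, 0, -1.2],
    [0, 0, -1.2],
    [0, 0, -1.2],
    [0, 0, -1.2],
  ],
)

```text
clock: 17.4
ee_pos: [603.8, 103.9, 253.4]
ee_rot: [-3.14, -0.001, 2.77]
force: [1.1, 1.0, -12.0]
gripper_width: 12.9
```

send_rows(
  jaw=[-1, -1, -1, -1],
  dp=[
    [0, 0, -0.0007],
    [0, 0, -0.0015],
    [0, 0, -0.0015],
    [0, 0, -0.0015],
  ],
  dr=[
    [0, 0, 0],
    [0, 0, 0],
    [0, 0, 0],
    [0, 0, 0],
  ],
)

```text
clock: 17.8
ee_pos: [603.9, 103.9, 251.9]
ee_rot: [-3.14, -0.001, 2.77]
force: [-0.3, 0.1, -9.5]
gripper_width: 13.0
```

```bash
python3 -c "
from h import *
s=robot.read_state();print(s['ee_pos'],np.degrees(s['ee_rot']),s['force'],s['torque'])"
```

```text
[603.87997584 103.93454932 251.94040662] [-1.79907545e+02 -3.27036846e-02  1.58711354e+02] [-0.30751611  0.05253054 -9.48219417] [ 0.00221501 -0.01516265 -0.04696281]
```

send_rows(
  jaw=[-1, -1, -1, -1],
  dp=[
    [0, 0, -0.0005],
    [0, 0, -0.001],
    [0, 0, -0.001],
    [0, 0, -0.001],
  ],
  dr=[
    [0, 0, 0],
    [0, 0, 0],
    [0, 0, 0],
    [0, 0, 0],
  ],
)

```text
clock: 18.2
ee_pos: [603.9, 103.9, 251.0]
ee_rot: [-3.14, -0.0, 2.77]
force: [0.3, 0.5, -6.5]
gripper_width: 13.1
```

send_rows(
  jaw=[-1, -1, -1, -1],
  dp=[
    [0, 0, -0.0003],
    [0, 0, -0.0005],
    [0, 0, -0.0005],
    [0, 0, -0.0005],
  ],
  dr=[
    [0, 0, 0],
    [0, 0, 0],
    [0, 0, 0],
    [0, 0, 0],
  ],
)

```text
clock: 18.6
ee_pos: [604.0, 104.0, 250.9]
ee_rot: [-3.14, -0.0, 2.77]
force: [-3.7, -0.1, 1.2]
gripper_width: 13.4
```

The load came off the wrist sharply at TCP z = 250.9, so the lugs are on the pocket floors about 4.5 mm below the crests. I release and withdraw upward.

send_rows(
  jaw=[-0.5, 0, 0.5, 1, 1],
  dp=[
    [0, 0, 0],
    [0, 0, 0],
    [0, 0, 0],
    [0, 0, 0],
    [0, 0, 0],
  ],
  dr=[
    [0, 0, 0],
    [0, 0, 0],
    [0, 0, 0],
    [0, 0, 0],
    [0, 0, 0],
  ],
)

```text
clock: 19.1
ee_pos: [604.1, 104.0, 250.8]
ee_rot: [-3.14, 0.0, 2.77]
force: [0.4, 0.2, 0.1]
gripper_width: 77.8
```

send_rows(
  jaw=[1, 1, 1, 1, 1],
  dp=[
    [0, 0, 0],
    [0, 0, 0.01],
    [0, 0, 0.03],
    [0, 0, 0.06],
    [0, 0, 0.09],
  ],
  dr=[
    [0, 0, 0],
    [0, 0, 0],
    [0, 0, 0],
    [0, 0, 0],
    [0, 0, 0],
  ],
)

```text
clock: 19.6
ee_pos: [603.9, 103.9, 342.5]
ee_rot: [-3.14, -0.0, 2.77]
force: [0.4, 0.5, 0.3]
gripper_width: 85.2
```

send_rows(
  jaw=[1, 1, 1, 1, 1],
  dp=[
    [-0.03, 0, 0.01],
    [-0.07, 0, 0.01],
    [-0.11, 0, 0.01],
    [-0.15, 0, 0.01],
    [-0.15, 0, 0.01],
  ],
  dr=[
    [0, 0, 0],
    [0, 0, 0],
    [0, 0, 0],
    [0, 0, 0],
    [0, 0, 0],
  ],
)

```text
clock: 20.1
ee_pos: [449.7, 104.0, 353.5]
ee_rot: [-3.14, -0.001, 2.771]
force: [-0.3, -0.0, -0.0]
gripper_width: 85.3
```

```bash
python3 -c "
from h import *
s=robot.read_state();print(s['clock'],s['ee_pos'],s['force'],s['gripper_width'])
t=robot.camera('top');i=robot.camera('side');cv2.imwrite('pics/side5.png',i)
cv2.imwrite('pics/crop6.png',np.hstack([cv2.resize(t[120:220,240:340],(400,400),interpolation=2),cv2.resize(i[120:220,290:390],(400,400),interpolation=2)]))"
```

```text
20.1 [449.68508141 104.00956707 353.51808123] [-0.29732446 -0.01060965 -0.01568102] 85.2805421687799
```

View pics/crop6.png

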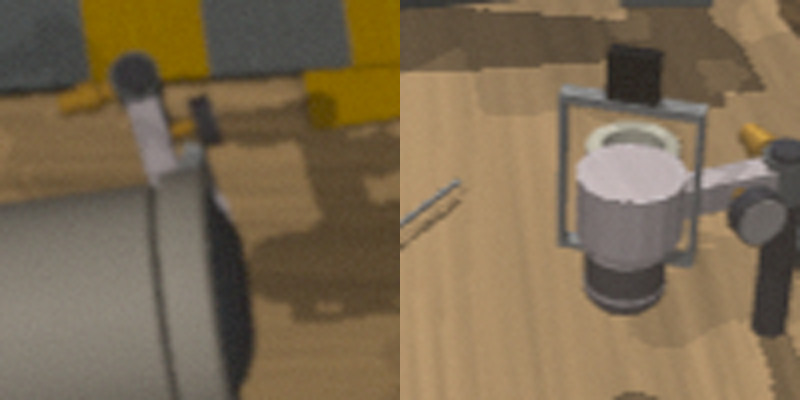

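The bowl hangs upright in the head, at about (446, 170) in the side picture, with the gripper clear. Handing in.

```bash
python3 -c "
from h import *
print(robot.sign_off(),robot.read_state()['clock'])"
```

```text
the job is handed in; nothing more can be done
the job is handed in; nothing more can be done
```

The grey bowl is locked in the filter head and let go, and the job was handed in at about 20 s of the 64 s allowed. The sign-off gives no verdict.

- **Lifting in:** I took the bowl by its tab and brought it in from the head's −x side. I then raised it until the seal was felt with the bowl about 65 mm up, close to nominal. The wrist read at most about 16.5 N, roughly 2.5 N of it the bowl's weight, well under the 42 N limit.
- **Turning and locking:** I turned it counter-clockwise to the stop, where the torque rose to −0.17 and then −0.46 N·m. That second reading is above the 0.1 to 0.2 N·m given for the stop. I backed off 1.2° and lowered it until the lugs took the load, about 63.5 mm below the head's underside.
- **Last checks:** the last side picture shows the bowl hanging upright in the head, and the wrist force read about 0 N with the gripper open and clear. The bystanders were not measured again. The route kept clear of them, and no unexpected contact was felt.
- **Disagreement:** the tool turned about 54° from entry, against the 47 to 52° stated for the stop. I put this down to my estimate of the head's direction (13.5 to 15.7°) and the play in the slots. The final angle was judged from the stop by feel, not measured in a picture.

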